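# Click the weekly tablet dispenser on to its domed pocket

## Task

A new week begins: with a fingertip, gently flick the tablet dispenser's wheel round clockwise (seen from above) by the tabs on its edge, click by click, until it rests with the domed pocket at the pointer. Let it come to rest one click short before you give the last flick, and do not turn it past the pointer. Pick nothing up, and leave the water glass, the small tin and the blister of tablets where they are.

Things in the scene. Friction and masses are not known exactly. Their poses are not given: they have to be found in the camera images.
- dispenser: Weekly tablet dispenser fixed to the worktop: a round grey foot, 116 mm across and 24 mm high, with a flat white wheel on it and a fixed grey cap, 40 mm across, rising through the wheel's centre to 56 mm. Origin: on the wheel's vertical axis at worktop height; z up. Its -x axis points along the pointer.
- pointer_end (a point): Outer end of the pointer, 105 mm from the axis, 10 mm above the worktop: a grey tongue of the foot, 16 mm wide and 10 mm high with a round end, that shows beneath and beyond the wheel. A small nose on the cap, 50 mm up, points the same way.
- dispenser_wheel (a joint): Turn of the wheel in rad, growing clockwise seen from above; 0 = domed pocket at the pointer. Clicks lie at multiples of 2*pi/7 = 0.898 rad (51.4 degrees); it starts 2, 3 or 4 clicks short (about -1.795, -2.693 or -3.590). A tab takes about 3 to 8 N to push; pushed past half a click (0.449 rad) the wheel snaps on to the next click by itself and stays; pushed less it springs back.
- wheel_centre (a point): Centre of the wheel's top face, 44 mm above the worktop. The disc is 124 mm across and 18 mm thick. 7 equal upright push tabs stand out from its edge midway between the 7 pockets. In the dispenser's frame the tabs lie at the angles pi - joint + (k + 0.5) * 0.898 from +x, counterclockwise from above, k = 0 to 6.
- tab_end (a point): Outer top end of the push tab next to the domed pocket (k = 0, half a click counterclockwise of it), 93 mm from the axis. All tabs reach from the disc's edge (62 mm) to 93 mm, are 8 mm thick (10 mm at the rounded end) and run from 26 to 46 mm above the worktop. Beside and below them, outside the foot, is free space but for the pointer.
- domed_lid (a point): Top of the domed lid, a grey half ball 30 mm across on the wheel, 46 mm from its axis and 61 mm above the worktop; the six other pockets have flat round grey lids, 27 mm across, 46.5 mm above the worktop.
- water_glass: Clear glass, 80 mm across, 91 mm high, loose, right of the dispenser; leave it. Origin: centre of its underside.
- small_tin: Small food tin, 57 mm across, 72 mm high, loose, right of the dispenser, beyond the glass; leave it. Origin: centre of its underside.
- tablets: Flat blister of tablets, 42 x 95 x 5 mm, loose, lying left of the dispenser; leave it. Origin: its centre.

How it is judged (in metres and radians):
On the way, in this order (a step that is already met when the one before it is completed fails the run):
1. the wheel settles one click short of the pointer (value of joint dispenser_wheel between -1.048 and -0.748 rad), for 0.2 s.
2. the wheel settles with the domed pocket at the pointer (value of joint dispenser_wheel between -0.15 and 0.15 rad), for 0.2 s.
At the end, for the whole second after the job is handed in: The wheel rests, clicked in, with the domed pocket within 0.15 rad (9 degrees) of the pointer; glass, tin and blister are within 20 mm of where they stood (all of step 2 and velocity of joint dispenser_wheel between -0.1 and 0.1 rad/s and distance of each of tablets, water_glass, small_tin from where it was at the start of the episode below 0.02 m); the robot touches nothing.
It fails at once if the wheel is turned more than half a click past the pointer (value of joint dispenser_wheel above 0.449 rad).
It fails at once if the wheel is turned backwards beyond its starting range (value of joint dispenser_wheel below -4.129 rad).
It fails at once if the wheel is pushed with more than 25 N (contact force between the fingers and dispenser_wheel above 25 N).
It fails at once if the glass, the tin or the blister is lifted, tipped or shoved aside (distance of any of tablets, water_glass, small_tin from where it was at the start of the episode above 0.02 m or angle between any of tablets, water_glass, small_tin's own z axis and vertical above 0.4 rad).
It also fails if it takes over 67 s, if anything falls off the work surface, if the arm or the gripper's body presses on something with over 40 N, if the wrist force passes 120 N, or if a joint passes its speed limit or range.

## Robot

A 6-joint arm with a two-finger parallel gripper is mounted at the origin on the work surface; the furniture and walls round the work are solid. World frame = base frame: x ahead of the robot, y to its left, z up, the work surface at z = 0. Lengths are in m, angles in degrees, forces in N, time in s.
With the tool pointing down it reaches from about 0.4 to 0.825 m from the base axis. Payload 7 kg.
Tool frame: the origin (TCP) lies midway between the tips of the shut fingers; the grasp point (between the pads) lies 19 mm behind it (ctrl.hold_point_z is the distance from the TCP to the grasp point, in m); z points along the fingers, y is the line along which they close (so a half turn about z gives the same grasp; the last joint's range is limited). The gripper opens to 88 mm and grips with 3 to 60 N. Pads are 19 mm wide; open, the fingers measure 130 mm over their backs; the gripper's body (78 mm by 193 mm) begins 47 mm behind the grasp point.
Start: joints at [-54.654, 20.546, 0.682, 0, -70.136, -16.507], TCP at [0.218, -0.639, 0.227] pointing down, gripper open.
Joint ranges: [-176.03, 176.03], [-82.01, 121.73], [-58.28, 71.71], [-173.87, 95.51], [-174.79, -0.11], [-173.66, 173.66]. Speed limits (degrees/s): [136.94, 136.94, 172.46, 180, 180, 180].

## Interface

Orientations are given as [roll, pitch, yaw] about the fixed x, y, z axes, in that order (R = Rz(yaw) Ry(pitch) Rx(roll)).
In Python, from plant import ctrl gives the robot as it stands.
- The arm moves only by the tool apply_moves, never from a script. Its argument "deltas" is a list of rows, each an object with "fingers": the finger opening in mm, from 0 to 87.6; "delta_pos": the shift along the tool's x, y, z in mm, a list of three; "angular": the turn, a rotation vector about the tool's x, y, z in degrees, a list of three. A call has 1 to 10 rows; each row is the pose to reach, as a shift and turn from the pose commanded when the call began, along the tool's axes at that moment; what a row does not reach only later rows make up. A row lasts 1/10 s, in which the tool goes at most 50 mm and 8.59 degrees, less where a joint would pass 70% of its speed; a pose out of reach is approached as far as the arm can. A call with a gripper value outside its range is refused whole. The fingers move at their own pace and stop on an object; the grip force is fixed at half the most. Time passes only in rows, so rows that repeat a pose let the fingers close. It gives the time, the measured TCP pose, the force, the opening and the grip force at its end, in the units of the state.
- ctrl.get_obs(): the state, without advancing time (a new reading comes with each control period).
- ctrl.snapshot(name): name is "scene" or "side" or "wrist"; returns the picture (400x640x3 uint8, red, green, blue); there is no depth.
- ctrl.camera_params(name): a dict with "fx", "fy", "cx", "cy" (pixels), "cam_to_world" (4x4, takes a point from camera to world coordinates); the wrist camera has in their place "mount" (4x4, takes a point from camera to tool coordinates, whose origin is the TCP and whose axes are the flange's). Camera axes: x right, y up, looking along -z (the intrinsics and any distortion apply to the point x, -y, -z); pixel columns grow to the right and rows downward; lengths in m; the calibration is good to about 2 mm. A picture is of the moment at which its call begins: read the wrist's pose just before it. camera_params takes no time and is no camera call.
- ctrl.close_job(): hands the job in; it is judged then, once.
The state is a dict: "clock": time; "joint_pos": joint angles; "qvel": joint speeds; "tau": joint torques, N m; "tool_pos": TCP position; "orientation": TCP orientation; "force": force on the tool from outside, world axes, zero at the start; "moment": the same for the moment, N m; "opening": finger opening in m; "gripper_force": force on a finger pad.
Only numpy, scipy, OpenCV 4.12 (cv2) and the standard library are available. Lean on these libraries where they do the work, as an engineer would, in place of code of your own. Each camera call takes 0.05 s, during which the arm holds its last target. There are 200 camera calls.

## Working session

There is one attempt and no reset: what is moved stays moved. The work goes in short steps, Python scripts to look and compute and a tool call to move; the robot and the scene stay as the last step left them, time stands still between calls to the robot, and variables do not carry over. Pictures are saved under pics/ and viewed, at most 10 in all, crops included, and the job is handed in when it is done.

Besides the shell and the picture viewer there is one more tool, called as name(argument=value, ...), one argument or row to a line, values as JSON. apply_moves: Moves the arm, as the interface text tells. Its arguments: {"type":"object","properties":{"deltas":{"type":"array"}},"required":["deltas"]}

```bash
mkdir -p pics
python3 - <<'E'
from plant import ctrl
import cv2,numpy as np
o=ctrl.get_obs(); print(o['clock'],o['tool_pos'],o['orientation'],o['force'],o['opening'])
for n in ['scene','side']:
    im=ctrl.snapshot(n); cv2.imwrite(f'pics/{n}0.png',im[:,:,::-1])
    p=ctrl.camera_params(n); print(n,{k:np.round(v,4).tolist() if not isinstance(v,str) else v for k,v in p.items()})
p=ctrl.camera_params('wrist'); print(p)
E
```

```text
0.0 [ 0.21776879 -0.63839668  0.22562033] [ 1.79905529e+02 -8.37947579e-03 -1.61168240e+02] [0.38467372 0.24478765 0.33579903] 0.08789350736317755
scene {'fx': 408.9383, 'fy': 408.9383, 'cx': 319.0213, 'cy': 197.5874, 'cam_to_world': [[0.6848, 0.3371, -0.6461, -0.0384], [-0.7286, 0.2984, -0.6165, -0.7984], [-0.015, 0.8929, 0.45, 0.4555], [0.0, 0.0, 0.0, 1.0]]}
side {'fx': 427.7875, 'fy': 427.7875, 'cx': 317.8596, 'cy': 206.5627, 'cam_to_world': [[-0.9504, 0.1262, -0.2844, 0.2766], [-0.311, -0.4119, 0.8565, 0.4646], [-0.009, 0.9024, 0.4307, 0.4415], [0.0, 0.0, 0.0, 1.0]]}
{'fx': 318.4695208274081, 'fy': 318.4695208274081, 'cx': 310.5218747917145, 'cy': 198.80068762791132, 'mount': array([[-7.50852936e-04,  9.55632359e-01,  2.94561083e-01,
         8.01138886e-02],
       [ 9.99999684e-01,  7.94087723e-04, -2.71699984e-05,
        -6.36005328e-04],
       [-2.59871869e-04,  2.94560969e-01, -9.55632653e-01,
        -1.58001512e-01],
       [ 0.00000000e+00,  0.00000000e+00,  0.00000000e+00,
         1.00000000e+00]])}
```

View pics/scene0.png

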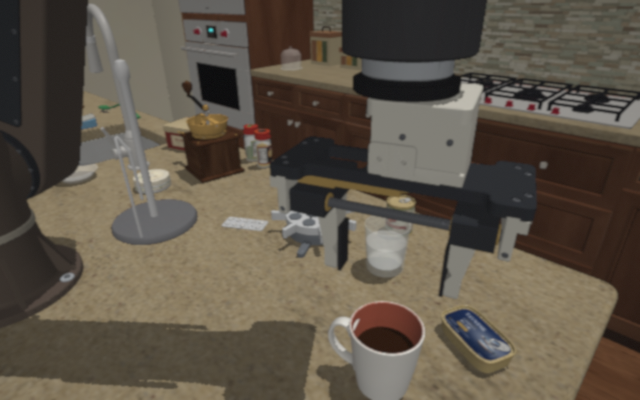

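View pics/side0.png

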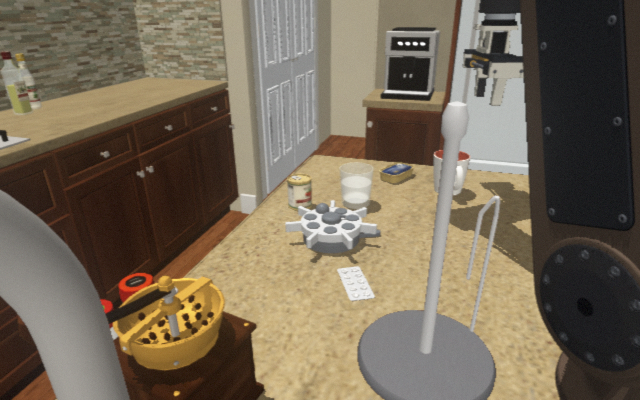

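```bash
cat > h.py <<'E'
import numpy as np,cv2
from plant import ctrl
from scipy.spatial.transform import Rotation as R
def cam(n,obs=None):
    p=ctrl.camera_params(n)
    if n=='wrist':
        T=np.eye(4);T[:3,:3]=R.from_euler('xyz',obs['orientation'],degrees=True).as_matrix();T[:3,3]=obs['tool_pos']
        M=T@p['mount']
    else: M=p['cam_to_world']
    return p,M
def ray(c,u,v,z):
    p,M=c; d=M[:3,:3]@np.array([(u-p['cx'])/p['fx'],-(v-p['cy'])/p['fy'],-1]);o=M[:3,3]
    return o+d*(z-o[2])/d[2]
def proj(c,X):
    p,M=c; q=M[:3,:3].T@(np.array(X)-M[:3,3]); return p['cx']+p['fx']*q[0]/-q[2],p['cy']-p['fy']*q[1]/-q[2]
E
python3 - <<'E'
from h import *
print(ray(cam('side'),332,216,.056),ray(cam('scene'),303,221,.056))
print('pointer',ray(cam('scene'),303,251,.010))
print('tin,glass',ray(cam('side'),300,206,0),ray(cam('side'),357,205,0),'blister',ray(cam('side'),355,283,0.005),'mug',ray(cam('scene'),385,385,0))
a=cv2.imread('pics/side0.png')[170:310,260:400];b=cv2.imread('pics/scene0.png')[180:290,215:415]
a=cv2.resize(a,(400,400),interpolation=3);b=cv2.resize(b,(400,220),interpolation=3)
cv2.imwrite('pics/crop0.png',np.hstack([a,cv2.copyMakeBorder(b,0,180,0,0,0)]))
E
```

```text
[ 0.49043176 -0.26855507  0.056     ] [ 0.44042275 -0.29721424  0.056     ]
pointer [ 0.4143031  -0.32141041  0.01      ]
tin,glass [ 0.61008151 -0.40362541  0.        ] [ 0.48056741 -0.44917496  0.        ] blister [ 0.40861349 -0.13175987  0.005     ] mug [ 0.27984982 -0.60693691  0.        ]
```

View pics/crop0.png

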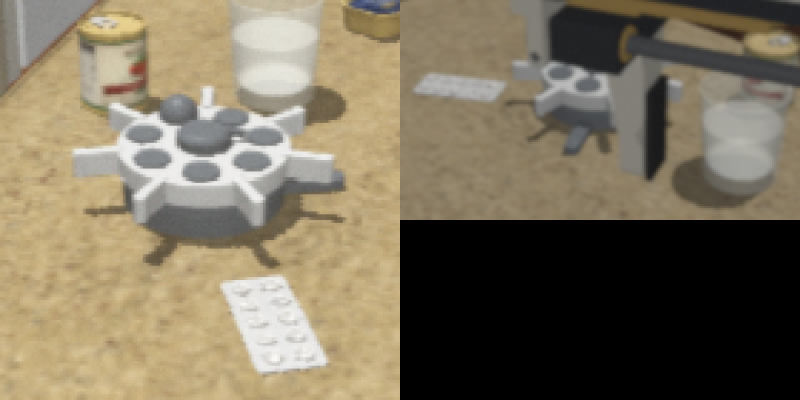

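Side view: cap near (332,217), dome near (322,208), pointer tongue end near (379,233), so the pointer faces roughly towards the robot. In the scene view the gripper hides much of the dispenser. I'll go for a wrist look from above.

apply_moves(
  deltas=[
    {"fingers":0,"delta_pos":[-437,262,0],"angular":[0,0,0]},
    {"fingers":0,"delta_pos":[-437,262,0],"angular":[0,0,0]},
    {"fingers":0,"delta_pos":[-437,262,0],"angular":[0,0,0]},
    {"fingers":0,"delta_pos":[-437,262,0],"angular":[0,0,0]},
    {"fingers":0,"delta_pos":[-437,262,0],"angular":[0,0,0]},
    {"fingers":0,"delta_pos":[-437,262,0],"angular":[0,0,0]},
    {"fingers":0,"delta_pos":[-437,262,0],"angular":[0,0,0]},
    {"fingers":0,"delta_pos":[-437,262,0],"angular":[0,0,0]},
    {"fingers":0,"delta_pos":[-437,262,0],"angular":[0,0,0]},
    {"fingers":0,"delta_pos":[-437,262,0],"angular":[0,0,0]},
  ],
)

```text
clock: 1.1
tool_pos: [0.5416, -0.2551, 0.2265]
orientation: [180.0, -0.0, -161.2]
force: [0.4, -0.3, -0.3]
opening: 0.0133
gripper_force: 0.0
```

apply_moves(
  deltas=[
    {"fingers":0,"delta_pos":[0,0,0],"angular":[0,0,0]},
    {"fingers":0,"delta_pos":[0,0,0],"angular":[0,0,0]},
    {"fingers":0,"delta_pos":[0,0,0],"angular":[0,0,0]},
  ],
)

```text
clock: 1.4
tool_pos: [0.5403, -0.2572, 0.2263]
orientation: [180.0, -0.0, -161.2]
force: [-0.5, -0.1, 0.7]
opening: 0.0003
gripper_force: 0.0
```

Run:
```python
from h import *
o=ctrl.get_obs(); im=ctrl.snapshot('wrist'); s=ctrl.snapshot('scene')
cv2.imwrite('pics/w1.png',im[:,:,::-1]);cv2.imwrite('pics/s1.png',s[:,:,::-1])
np.savez('w1.npz',t=o['tool_pos'],r=o['orientation'])
print(o)
```

```text
{'clock': 1.4, 'joint_pos': array([-6.76658438e+00,  1.34312622e+01, -9.36856213e+00, -8.33118740e-04,
       -6.72445668e+01, -6.43992075e+01]), 'qvel': array([-1.12252273, -0.39836326, -0.01385696,  0.07535385, -0.07807519,
       -0.14142403]), 'tau': array([ 9.43901092e-01, -4.74344265e+01,  2.88000047e+01,  6.82162151e+00,
       -3.55739531e-02, -8.45606643e-03]), 'tool_pos': array([ 0.5402747 , -0.25724457,  0.22625144]), 'orientation': array([ 1.79980126e+02, -3.97012347e-02, -1.61166108e+02]), 'force': array([-0.52618344, -0.05568362,  0.72332811]), 'moment': array([-0.05607525, -0.01059846,  0.0282847 ]), 'gripper_force': 0.0, 'opening': 0.0003224370973550505}
```

View pics/w1.png

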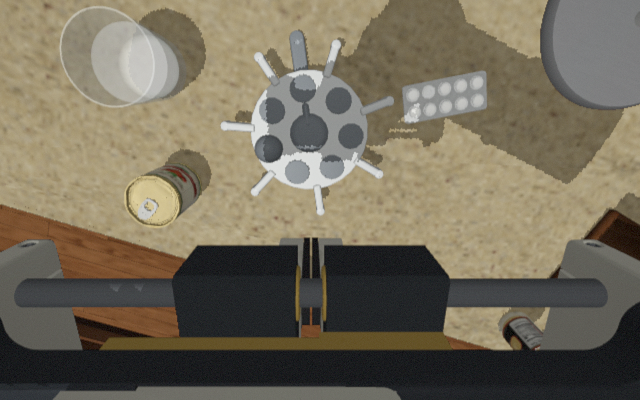

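Wrist view: cap (309,132), pointer end (296,33), dome (268,149), tab ends at (258,56), (336,42), (390,101), (380,176), (320,210), (255,192), (224,126). Dome appears two clicks short.

Run:
```python
from h import *
d=np.load('w1.npz'); c=cam('wrist',{'tool_pos':d['t'],'orientation':d['r']})
tabs=np.array([ray(c,u,v,.046)[:2] for u,v in [(258,55),(337,41),(391,101),(381,176),(320,211),(254,192),(222,126)]])
# circle fit
A=np.c_[2*tabs,np.ones(7)]; s=np.linalg.lstsq(A,(tabs**2).sum(1),rcond=None)[0]; C=s[:2]; print('C',C,'r',np.sqrt(s[2]+C@C),'mean',tabs.mean(0))
print('cap',ray(c,309,132,.056)); P=ray(c,296,32,.01)[:2]; D=ray(c,268,149,.055)[:2]
an=lambda X:np.degrees(np.arctan2(*(X-C)[::-1]))
print('ptr',P,np.hypot(*(P-C)),an(P),'dome',an(D),np.hypot(*(D-C)),'joint',-((an(D)-an(P))%360 -0))
print('tabs',[round(float(an(t)),1) for t in tabs])
print('side check cap',ray(cam('side'),331.7,217,.056))
print('glass',ray(c,140,75,0),'tin',ray(c,180,185,0),'blister',[ray(c,u,v,.005)[:2] for u,v in [(404,84),(485,71),(487,107),(407,121)]])
```

```text
C [ 0.4943019  -0.27495104] r 0.08963217132044218 mean [ 0.49492645 -0.27490639]
cap [ 0.49374248 -0.27528884  0.056     ]
ptr [ 0.40364995 -0.32052984] 0.10146527444960791 -153.30725703794212 dome -49.7554258587576 0.04564636385336818 joint -103.55183117918452
tabs [-127.1, -178.6, 129.0, 77.6, 26.6, -24.2, -74.9]
side check cap [ 0.48975497 -0.26414702  0.056     ]
glass [ 0.5002255  -0.47448006  0.        ] tin [ 0.61188312 -0.40515362  0.        ] blister [array([ 0.41378618, -0.19005309]), array([ 0.37234638, -0.11044235]), array([ 0.40595779, -0.09005549]), array([ 0.44978509, -0.17044893])]
```

apply_moves(
  deltas=[
    {"fingers":0,"delta_pos":[50,40,0],"angular":[0,0,-5]},
    {"fingers":0,"delta_pos":[107,83,0],"angular":[0,0,-11]},
    {"fingers":0,"delta_pos":[107,83,0],"angular":[0,0,-11]},
    {"fingers":0,"delta_pos":[107,83,0],"angular":[0,0,-11]},
    {"fingers":0,"delta_pos":[107,83,40],"angular":[0,0,-11]},
    {"fingers":0,"delta_pos":[107,83,80],"angular":[0,0,-11]},
    {"fingers":0,"delta_pos":[107,83,110],"angular":[0,0,-11]},
    {"fingers":0,"delta_pos":[107,83,126],"angular":[0,0,-11]},
    {"fingers":0,"delta_pos":[107,83,126],"angular":[0,0,-11]},
    {"fingers":0,"delta_pos":[107,83,126],"angular":[0,0,-11]},
  ],
)

```text
clock: 2.5
tool_pos: [0.4129, -0.2137, 0.1011]
orientation: [-180.0, -0.0, -150.2]
force: [0.8, -0.1, -0.0]
opening: 0.0005
gripper_force: 0.0
```

Run:
```python
from h import *
o=ctrl.get_obs(); print(o['clock'],o['tool_pos'],o['orientation'],o['force'])
a=ctrl.snapshot('side')[140:310,230:440];b=ctrl.snapshot('scene')[140:290,200:410]
cv2.imwrite('pics/c2.png',np.hstack([cv2.resize(a,(400,324)),cv2.resize(b,(400,324))])[:,:,::-1])
```

```text
2.5 [ 0.41286719 -0.21373255  0.10105005] [-1.79984794e+02 -1.03189995e-02 -1.50219780e+02] [ 0.76852333 -0.06514744 -0.0222627 ]
```

View pics/c2.png

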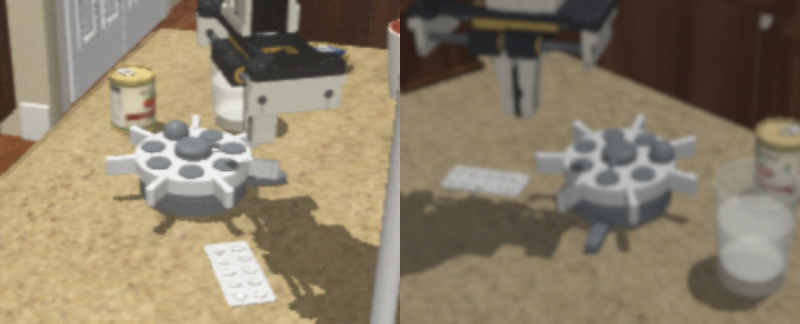

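The finger tip shows at side pixel about (367,214) and scene pixel about (263,192), with the wheel now clear in both views. I'll check both against the calibration.

Run:
```python
from h import *
o=ctrl.get_obs(); 
for n in ['side','scene']:
    c=cam(n); print(n,'tcp',proj(c,o['tool_pos']),'cap',proj(c,[.494,-.275,.056]))
print('seen cap side',230+194*.525,140+147*.5247,'scene',200+221*.525,140+152*.463)
print(ray(cam('side'),230+194*.525,140+147*.5247,.056),ray(cam('scene'),200+221*.525,140+152*.463,.056))
```

```text
side tcp (np.float64(364.6448509267927), np.float64(212.10278593677953)) cap (np.float64(331.20400576613883), np.float64(214.38601238384604))
scene tcp (np.float64(262.9332519473912), np.float64(191.99115314100015)) cap (np.float64(313.81995217370957), np.float64(207.7343937913395))
seen cap side 331.85 217.1309 scene 316.025 210.376
[ 0.48930745 -0.26368363  0.056     ] [ 0.48874865 -0.28630343  0.056     ]
```

apply_moves(
  deltas=[
    {"fingers":0,"delta_pos":[0,0,20],"angular":[0,0,0]},
    {"fingers":0,"delta_pos":[0,0,40],"angular":[0,0,0]},
    {"fingers":0,"delta_pos":[0,0,55],"angular":[0,0,0]},
    {"fingers":0,"delta_pos":[0,0,65],"angular":[0,0,0]},
    {"fingers":0,"delta_pos":[0,0,70],"angular":[0,0,0]},
    {"fingers":0,"delta_pos":[0,0,70],"angular":[0,0,0]},
  ],
)

```text
clock: 3.2
tool_pos: [0.4128, -0.2131, 0.0306]
orientation: [180.0, -0.0, -150.2]
force: [-0.3, 0.0, -0.3]
opening: 0.0005
gripper_force: 0.0
```

apply_moves(
  deltas=[
    {"fingers":0,"delta_pos":[-4,0,0],"angular":[0,0,0]},
    {"fingers":0,"delta_pos":[-8,0,0],"angular":[0,0,0]},
    {"fingers":0,"delta_pos":[-12,0,0],"angular":[0,0,0]},
    {"fingers":0,"delta_pos":[-15,0,0],"angular":[0,0,0]},
    {"fingers":0,"delta_pos":[-18,0,0],"angular":[0,0,0]},
    {"fingers":0,"delta_pos":[-21,0,0],"angular":[0,0,0]},
    {"fingers":0,"delta_pos":[-24,0,0],"angular":[0,0,0]},
  ],
)

```text
clock: 3.9
tool_pos: [0.433, -0.2009, 0.0303]
orientation: [180.0, -0.1, -150.2]
force: [-3.5, 0.4, -0.0]
opening: 0.0004
gripper_force: 1.4
```

apply_moves(
  deltas=[
    {"fingers":0,"delta_pos":[-3,0,0],"angular":[0,0,0]},
    {"fingers":0,"delta_pos":[-6,0,0],"angular":[0,0,0]},
    {"fingers":0,"delta_pos":[-9,0,0],"angular":[0,0,0]},
    {"fingers":0,"delta_pos":[-12,0,0],"angular":[0,0,0]},
  ],
)

```text
clock: 4.3
tool_pos: [0.4436, -0.195, 0.0304]
orientation: [180.0, -0.0, -150.2]
force: [-4.8, -0.2, -0.2]
opening: 0.0003
gripper_force: 2.2
```

apply_moves(
  deltas=[
    {"fingers":0,"delta_pos":[-3,0,0],"angular":[0,0,0]},
    {"fingers":0,"delta_pos":[-6,0,0],"angular":[0,0,0]},
    {"fingers":0,"delta_pos":[-9,0,0],"angular":[0,0,0]},
  ],
)

```text
clock: 4.6
tool_pos: [0.452, -0.191, 0.0305]
orientation: [-180.0, -0.0, -150.2]
force: [-3.3, -4.0, -2.1]
opening: 0.0003
gripper_force: 1.7
```

apply_moves(
  deltas=[
    {"fingers":0,"delta_pos":[-2,0,0],"angular":[0,0,0]},
    {"fingers":0,"delta_pos":[-4,0,0],"angular":[0,0,0]},
  ],
)

```text
clock: 4.8
tool_pos: [0.457, -0.1886, 0.031]
orientation: [-179.9, 0.1, -150.1]
force: [0.6, -0.5, -0.5]
opening: 0.0001
gripper_force: 0.0
```

apply_moves(
  deltas=[
    {"fingers":0,"delta_pos":[-2,0,0],"angular":[0,0,0]},
    {"fingers":0,"delta_pos":[-2,0,0],"angular":[0,0,0]},
  ],
)

```text
clock: 5.0
tool_pos: [0.4582, -0.1874, 0.0309]
orientation: [-179.9, 0.1, -150.1]
force: [-0.2, 0.5, -1.0]
opening: 0.0002
gripper_force: 0.0
```

apply_moves(
  deltas=[
    {"fingers":0,"delta_pos":[0,0,-30],"angular":[0,0,0]},
    {"fingers":0,"delta_pos":[0,0,-60],"angular":[0,0,0]},
    {"fingers":0,"delta_pos":[0,0,-70],"angular":[0,0,0]},
    {"fingers":0,"delta_pos":[25,0,-70],"angular":[0,0,0]},
    {"fingers":0,"delta_pos":[52,0,-70],"angular":[0,0,0]},
    {"fingers":0,"delta_pos":[52,0,-70],"angular":[0,0,0]},
    {"fingers":0,"delta_pos":[52,0,-70],"angular":[0,0,0]},
  ],
)

```text
clock: 5.7
tool_pos: [0.4118, -0.2137, 0.1008]
orientation: [-180.0, 0.0, -150.2]
force: [0.3, 0.1, 0.3]
opening: 0.0004
gripper_force: 0.0
```

Run:
```python
from h import *
o=ctrl.get_obs(); print(o['clock'],o['tool_pos'],o['orientation'],o['force'])
a=ctrl.snapshot('side')[140:310,230:440];b=ctrl.snapshot('scene')[140:290,200:410]
cv2.imwrite('pics/c3.png',np.hstack([cv2.resize(a,(400,324)),cv2.resize(b,(400,324))])[:,:,::-1])
```

```text
5.7 [ 0.41183536 -0.21372725  0.10075551] [-1.79968744e+02  4.90069345e-02 -1.50200813e+02] [0.29549241 0.12933576 0.33798526]
```

View pics/c3.png

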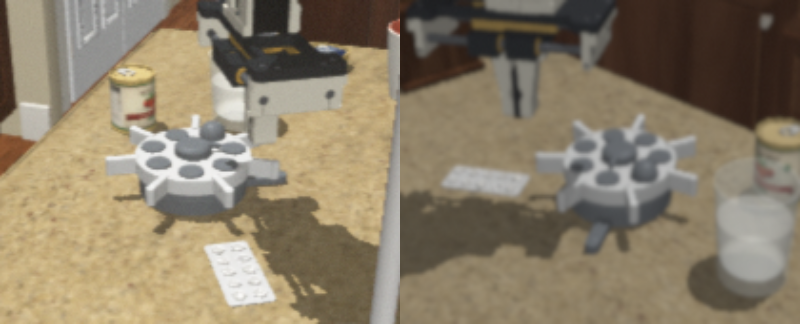

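The crops show the dome at side (212,131) and scene (645,170). It has moved on exactly one click and rests one short of the pointer, with everything else unmoved. Now I'll give the last flick the same way.

apply_moves(
  deltas=[
    {"fingers":0,"delta_pos":[0,0,20],"angular":[0,0,0]},
    {"fingers":0,"delta_pos":[0,0,40],"angular":[0,0,0]},
    {"fingers":0,"delta_pos":[0,0,55],"angular":[0,0,0]},
    {"fingers":0,"delta_pos":[0,0,65],"angular":[0,0,0]},
    {"fingers":0,"delta_pos":[0,0,70],"angular":[0,0,0]},
    {"fingers":0,"delta_pos":[0,0,70],"angular":[0,0,0]},
  ],
)

```text
clock: 6.4
tool_pos: [0.4119, -0.2134, 0.0301]
orientation: [180.0, -0.1, -150.1]
force: [-0.8, -0.3, 0.1]
opening: 0.0005
gripper_force: 0.0
```

apply_moves(
  deltas=[
    {"fingers":0,"delta_pos":[-4,0,0],"angular":[0,0,0]},
    {"fingers":0,"delta_pos":[-8,0,0],"angular":[0,0,0]},
    {"fingers":0,"delta_pos":[-12,0,0],"angular":[0,0,0]},
    {"fingers":0,"delta_pos":[-15,0,0],"angular":[0,0,0]},
    {"fingers":0,"delta_pos":[-18,0,0],"angular":[0,0,0]},
    {"fingers":0,"delta_pos":[-21,0,0],"angular":[0,0,0]},
    {"fingers":0,"delta_pos":[-24,0,0],"angular":[0,0,0]},
  ],
)

```text
clock: 7.1
tool_pos: [0.4321, -0.2014, 0.0304]
orientation: [180.0, -0.1, -150.2]
force: [-3.8, 1.0, 1.2]
opening: 0.0004
gripper_force: 1.4
```

apply_moves(
  deltas=[
    {"fingers":0,"delta_pos":[-3,0,0],"angular":[0,0,0]},
    {"fingers":0,"delta_pos":[-6,0,0],"angular":[0,0,0]},
    {"fingers":0,"delta_pos":[-9,0,0],"angular":[0,0,0]},
    {"fingers":0,"delta_pos":[-12,0,0],"angular":[0,0,0]},
    {"fingers":0,"delta_pos":[-15,0,0],"angular":[0,0,0]},
    {"fingers":0,"delta_pos":[-18,0,0],"angular":[0,0,0]},
    {"fingers":0,"delta_pos":[-21,0,0],"angular":[0,0,0]},
  ],
)

```text
clock: 7.8
tool_pos: [0.4509, -0.1915, 0.0305]
orientation: [-180.0, -0.0, -150.2]
force: [-3.7, -5.1, -1.2]
opening: 0.0007
gripper_force: 2.3
```

apply_moves(
  deltas=[
    {"fingers":0,"delta_pos":[-2,0,0],"angular":[0,0,0]},
    {"fingers":0,"delta_pos":[-4,0,0],"angular":[0,0,0]},
    {"fingers":0,"delta_pos":[-6,0,0],"angular":[0,0,0]},
    {"fingers":0,"delta_pos":[-6,0,0],"angular":[0,0,0]},
  ],
)

```text
clock: 8.2
tool_pos: [0.4575, -0.1879, 0.031]
orientation: [-179.9, 0.1, -150.1]
force: [0.1, -0.9, 0.1]
opening: 0.0005
gripper_force: 0.0
```

apply_moves(
  deltas=[
    {"fingers":0,"delta_pos":[0,0,-30],"angular":[0,0,0]},
    {"fingers":0,"delta_pos":[0,0,-60],"angular":[0,0,0]},
    {"fingers":0,"delta_pos":[0,0,-70],"angular":[0,0,0]},
    {"fingers":0,"delta_pos":[25,0,-80],"angular":[0,0,0]},
    {"fingers":0,"delta_pos":[52,0,-90],"angular":[0,0,0]},
    {"fingers":0,"delta_pos":[52,0,-90],"angular":[0,0,0]},
    {"fingers":0,"delta_pos":[52,0,-90],"angular":[0,0,0]},
  ],
)

```text
clock: 8.9
tool_pos: [0.4112, -0.2142, 0.1209]
orientation: [-179.9, 0.1, -150.2]
force: [-0.2, -1.5, -0.2]
opening: 0.0009
gripper_force: 0.0
```

Run:
```python
from h import *
o=ctrl.get_obs(); print(o['clock'],o['tool_pos'],o['force'])
a=ctrl.snapshot('side')[140:310,230:440];b=ctrl.snapshot('scene')[140:290,200:410]
cv2.imwrite('pics/c4.png',np.hstack([cv2.resize(a,(400,324)),cv2.resize(b,(400,324))])[:,:,::-1])
```

```text
8.9 [ 0.41124296 -0.21417861  0.12093891] [-0.20418704 -1.50145642 -0.15204095]
```

View pics/c4.png

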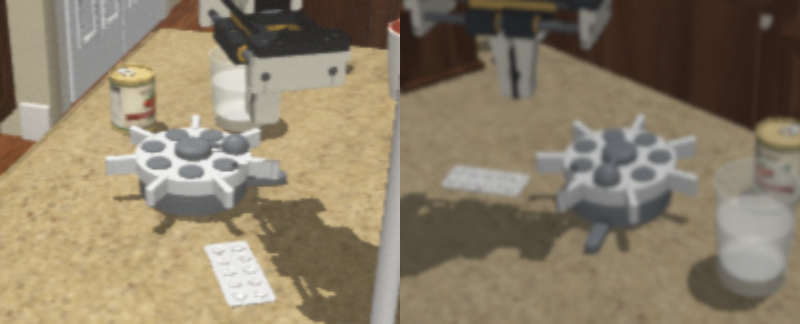

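The dome is now at side (235,145) and scene (606,174), in line with the cap's nose and the pointer. The other items haven't moved and the finger is clear, so I'm handing in.

```bash
python3 -c "
from plant import ctrl
print(ctrl.close_job())"
```

```text
the job is handed in; nothing more can be done
None
```

I turned the wheel two clicks clockwise with a rest one click short; in the last images the domed pocket sits at the pointer and the glass, tin and blister are where they stood. The job is handed in, but no verdict came back.

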